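Press a meal-box lid on with one full turn of a handwheel press

TASK

Slide the meal box along the press deck until it sits fully home against the back stop, then turn the handwheel clockwise (seen from above) through one whole stroke, so that the ram comes down once, presses the lid on and goes back up, until you feel the shaft come up against its stop, and leave the wheel there. The wheel has free play on its shaft, so where it stands now does not show where the turn ends: feel for the stop, and push neither the box nor the handle harder than about 20 N. Leave the bottles and the empty box where they are.

Things in the scene. Friction and masses are not known exactly. Their poses are not given: they have to be found in the camera images.
- press: Lid press fixed to the table; origin on the table under the box's home position. Its +x is the way the box is pushed home, +y points to its gear case. Dark steel deck 250 x 125 mm, top 20 mm above the table (x -165 to 85 mm), with two steel side guides 18 mm high, 94 mm apart. Grey gear case 150 x 140 x 140 mm high, centred at x -30, y 150 mm, with the handwheel on top.
- press_head (a point): Top of the press arm straight above the ram, 142 mm above the table: a slim arm reaching over the deck from the gear case, 32 mm wide (press x -2 to 30 mm), underside 106 mm above the table. It carries the ram, a plate 55 x 60 mm whose underside is 92 mm above the table while up.
- stop (a point): Middle of the back stop's face on the deck, 40 mm above the table. The stop is 100 mm wide and stands 34 mm high on the deck. The box is home when its far wall touches this face (box origin 65 mm in front of it).
- mealbox: White meal box on the deck between the guides, 130 mm long (press x), 90 mm wide, walls 45 mm high, about 0.4 kg; push it by its near end wall, 65 mm from its origin. Origin: centre of its underside, 20 mm above the table. Its flat grey lid, 130 x 90 x 4 mm, stands proud, its underside 52 mm above the box's underside; pressing it on takes 40 N, the ram's work.
- lid (a joint): How far the lid has been pressed down, m: 0 standing proud, about 0.007 fully on.
- ram (a joint): How far the press ram is lowered, m: 0 fully up, 0.024 at the bottom of the stroke, half way through the turn.
- axle (a point): On the vertical wheel axle, 193 mm above the table. The shaft starts at rest and turns clockwise exactly one revolution to a stop. The wheel has 0.7 rad of nearly free play on the shaft and starts anywhere in it, so the handle travels one revolution plus 0.1 to 0.7 rad. Drag is 3 to 5 N at the handle, more near mid-turn; at the stop the force climbs. It stays where left.
- wheel: Steel handwheel lying flat on top of the gear case, 152 mm in diameter, three spokes. Origin on the axle at the wheel's underside, 152 mm above the table; wheel top 168 mm above the table. Its hub is sprung: under load the handle runs ahead of the shaft by about 1 mm for every 3 N, and springs back when let go.
- handle (a point): Middle (half-way up) of the black upright handle on the wheel, a freely spinning sleeve 23 mm in diameter and 48 mm tall, 60 mm from the axle; the point is 193 mm above the table, the sleeve spans 170 to 218 mm. It can be pinched from above and led round with the gripper's heading unchanged.
- pump_bottle: White pump bottle, 72 mm wide, 185 mm tall, a bystander. Origin: centre of its underside.
- water1: Clear water bottle with a screw cap, 62 mm wide, 190 mm tall, a bystander. Origin: centre of its underside.
- water2: Another such water bottle, a bystander. Origin: centre of its underside.
- empty_box: Empty meal box without lid, 130 x 90 x 45 mm, a bystander. Origin: centre of its underside.
Things that resemble listed ones, but are neither listed nor needed, are in the scene too. Leave any blue or purple look-alike of the mealbox alone.

How it is judged:
By the outcome, as a careful person would: the job done as asked, in the order asked, and still so for the second after the job is handed in, with the robot touching nothing.
It also fails if it takes over 67 s, if anything falls off the work surface, if the arm or the gripper's body presses on something with over 40 N, if the wrist force passes 120 N, or if a joint passes its speed limit or range.

ROBOT

A 6-joint arm with a two-finger parallel gripper is mounted at the origin on the work surface. World frame = base frame: x ahead of the robot, y to its left, z up, the work surface at z = 0. Lengths are in m, angles in degrees, forces in N, time in s.
With the tool pointing down it reaches from about 0.375 to 0.975 m from the base axis. Payload 3.8 kg.
Tool frame: the origin (TCP) lies between the finger pads; the fingertips stand 8 mm ahead of it and the grasp point (between the pads) lies 11 mm behind it; z points along the fingers, y is the direction in which the jaws open and shut (so a half turn about z gives the same grasp; the last joint's range is limited). The gripper opens to 85 mm and grips with 20 to 120 N. Pads are 22 mm wide; open, the fingers measure 114 mm over their backs; the gripper's body (76 mm by 85 mm) begins 54 mm behind the grasp point. The pads swing forward as they close: fully open they stand 13 mm farther back than shut.
Start: joints at [61.599, 15.12, 91.902, -0, 72.978, -2.114], TCP at [0.299, 0.605, 0.239] pointing down, gripper open.
Joint ranges: [-150.88, 150.88], [-54.13, 125.18], [17.81, 147.31], [-75.09, 255.09], [0, 152.58], [-146.25, 146.25]. Speed limits (degrees/s): [147.25, 147.25, 180, 180, 180, 180].

INTERFACE

Orientations are given as [roll, pitch, yaw] about the fixed x, y, z axes, in that order (R = Rz(yaw) Ry(pitch) Rx(roll)).
In Python, from plant import r gives the robot as it stands.
- The arm moves only by the tool arm_command, never from a script. Its argument "deltas" is one flat list of numbers, 6 for each row, row after row: the shift along the tool's x, y, z in m, then the turn, a rotation vector about the tool's x, y, z in degrees. A call has exactly 8 rows; each row shifts and turns the commanded pose from where the row before left it, along the tool's axes as they then stand; what a row does not reach is not made up. A row lasts 1/10 s, in which the tool goes at most 50 mm and 8.59 degrees, less where a joint would pass 70% of its speed; a pose out of reach is approached as far as the arm can. A call is refused whole if a number of a shift passes 0.05 or a number of a turn 8.59, either way. A call with a gripper value outside its range is refused whole. "claw" is the gripper's target within -1 to 1 (fully open at 1, half-way at 0, shut at -1), set as the call begins (left out, the last holds). The fingers move at their own pace and stop on an object; "force" is the grip in N (left out, the last holds). Time passes only in rows, so rows that do not move let the fingers close, or fill a call up. It gives the time, the measured TCP pose, the force and the opening at its end, in the units of the state.
- r.read_state(): the state, without advancing time (a new reading comes with each control period).
- r.snapshot(name): name is "side" or "top" or "wrist"; returns (picture, depth): 400x640x3 uint8, red, green, blue; 400x640 float32, m along the optical axis (not along the pixel's ray), 0 where there is no reading.
- r.calibration(name): a dict with "fx", "fy", "cx", "cy" (pixels), "rvec" (rotation vector, rad) and "tvec" (3), from world to camera coordinates, as OpenCV has them. Camera axes: x right, y down, z forward; pixel columns grow to the right and rows downward; lengths in m; the calibration is good to about 2 mm. A picture is of the moment at which its call begins: read the wrist's pose just before it. calibration takes no time and is no camera call; for the wrist camera it gives the pose at the moment of the call.
- r.hand_in(): hands the job in, once; it reports no verdict.
The state is a dict: "clock": time; "q": joint angles; "joint_vel": joint speeds; "effort": joint torques, N m; "eef_pos": TCP position; "tcp_rot": TCP orientation; "ft_force": force on the tool from outside, world axes, zero at the start; "ft_torque": the same for the moment, N m; "opening": finger opening in m.
Only numpy, scipy, OpenCV 4.12 (cv2) and the standard library are available. Lean on these libraries where they do the work, as an engineer would, in place of code of your own. Each camera call takes 0.05 s, during which the arm holds its last target.

## Working session

There is one attempt and no reset: what is moved stays moved. The work goes in short steps, Python scripts to look and compute and a tool call to move; the robot and the scene stay as the last step left them, time stands still between calls to the robot, and variables do not carry over. Pictures are saved under pics/ and viewed, and the job is handed in when it is done.

Besides the shell and the picture viewer there is one more tool, called after ">>>" by a JSON object that holds its "method" and its "body". arm_command: Moves the arm, as the interface text tells. Its arguments: {"type":"object","properties":{"deltas":{"type":"array","items":{"type":"number"}},"claw":{"type":"number"},"force":{"type":"number"}},"required":["deltas"]}

```bash
ls; mkdir -p pics
python3 - <<'E'
from plant import r
import cv2,numpy as np
s=r.read_state();print({k:np.round(v,3).tolist() for k,v in s.items()})
for n in("side","top","wrist"):
    c=r.calibration(n);print(n,c)
    p,d=r.snapshot(n);cv2.imwrite(f"pics/{n}0.png",p[:,:,::-1]);np.savez(f"pics/{n}0.npz",p=p,d=d,rvec=c['rvec'],tvec=c['tvec'],K=[c['fx'],c['fy'],c['cx'],c['cy']])
E
```

```text
pics
{'clock': 0.0, 'q': [61.598, 15.168, 91.981, -0.0, 72.977, -2.114], 'joint_vel': [-0.002, 0.086, -0.003, 0.09, -0.055, -0.012], 'effort': [0.0, -51.51, -36.732, -0.0, 0.013, 0.0], 'eef_pos': [0.299, 0.605, 0.238], 'tcp_rot': [-179.873, -0.004, 153.713], 'ft_force': [-0.313, -0.619, -1.292], 'ft_torque': [-0.044, 0.016, -0.013], 'opening': 0.085}
side {'fx': 430.9700290788647, 'fy': 430.9700290788647, 'cx': 323.71250941222456, 'cy': 196.98192879724525, 'rvec': array([ 2.1212812 , -0.16429546,  0.10532352]), 'tvec': array([-0.50194495,  0.17572724,  1.31512847])}
top {'fx': 510.3885736607084, 'fy': 510.3885736607084, 'cx': 318.7463721742699, 'cy': 189.59914048836904, 'rvec': array([ 2.15532736, -2.10434711,  0.19480127]), 'tvec': array([0.011728  , 0.52585946, 1.62125791])}
wrist {'fx': 285.35906119779366, 'fy': 285.35906119779366, 'cx': 316.4381992263636, 'cy': 199.2475898852315, 'rvec': array([-2.42372972, -1.50500969, -0.24549738]), 'tvec': array([-0.6747509 , -0.04188454,  0.38167352])}
```

View pics/top0.png

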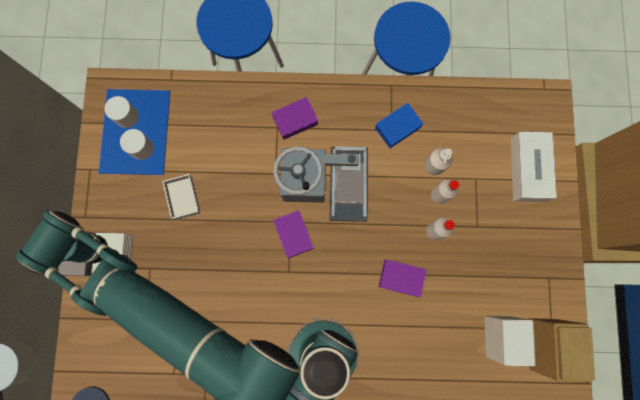

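View pics/side0.png

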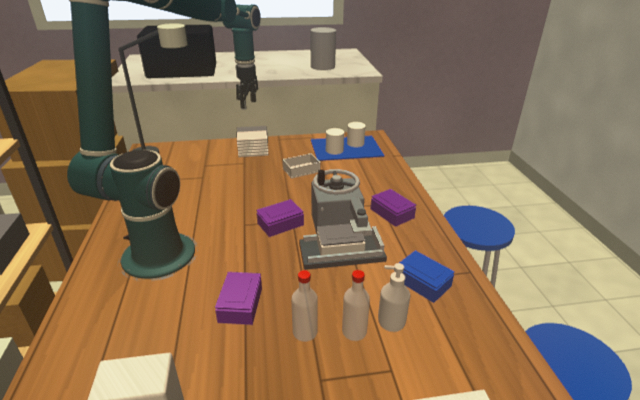

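View pics/wrist0.png

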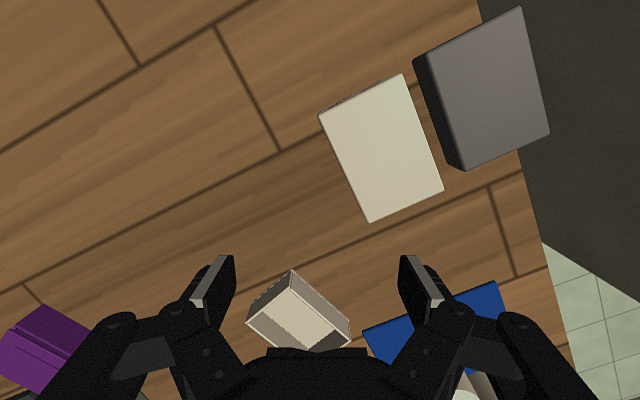

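```bash
cat > h.py <<'E'
import numpy as np,cv2
def load(f): return dict(np.load(f))
def cam(c):
    R=cv2.Rodrigues(np.array(c['rvec'],float))[0];return R,np.array(c['tvec'],float),c['K']
def ray(c,uv,z):
    R,t,K=cam(c);uv=np.atleast_2d(uv).astype(float)
    d=np.c_[(uv[:,0]-K[2])/K[0],(uv[:,1]-K[3])/K[1],np.ones(len(uv))]@R
    o=-R.T@t
    return o+d*((z-o[2])/d[:,2])[:,None]
def proj(c,P):
    R,t,K=cam(c);q=np.atleast_2d(P)@R.T+t
    return np.c_[q[:,0]/q[:,2]*K[0]+K[2],q[:,1]/q[:,2]*K[1]+K[3]]
def cloud(c):
    R,t,K=cam(c);d=c['d'];v,u=np.indices(d.shape)
    q=np.stack([(u-K[2])/K[0]*d,(v-K[3])/K[1]*d,d],-1)
    return (q-t)@R
E
python3 - <<'E'
from h import *
c=load('pics/top0.npz')
a=c['p'][135:230,260:380,::-1];cv2.imwrite('pics/topz.png',cv2.resize(a,None,fx=6,fy=6,interpolation=cv2.INTER_CUBIC))
s=load('pics/side0.npz')
a=s['p'][160:275,285:400,::-1];cv2.imwrite('pics/sidez.png',cv2.resize(a,None,fx=5,fy=5,interpolation=cv2.INTER_CUBIC))
w=cloud(c)[:,:,:]
np.set_printoptions(linewidth=250,precision=3,suppress=True)
for v in range(140,230,6): print(v,np.round(w[v,268:380:8,2]*1000).astype(int))
E
```

```text
140 [-2  3  8  0 -5 -2  3  1  8 -1  3  4 -8  1]
146 [11  5  2  1 10  4 -1 -1 -4 54  3 -1 -8 -2]
152 [ -3   1 168 144 139 170 137 140  19  28  20  26  40  -2]
158 [  -1    6  146  142  142  158  168  139 1689  137  154  142   35    7]
164 [ -8 166 141 138 171 143 141 145 128 127 132 132  41   3]
170 [  7 167 169 172 175 141 141 143  40  71 102  95  35   1]
176 [ -1 165 141 146 165 145 139 143  34  77  78  83  32  -4]
182 [  2 155 138 142 144 141 172 139  35  81  68  77  40   2]
188 [ -2  -8 161 140 148 191 137 137  33  69  74  87  48   2]
194 [ -3   2 136 143 162 131 136 134  38  73  78  80  31   2]
200 [-6 -2 32 37 39 43 45 -4 42 74 75 74 31  1]
206 [-2  1  4 -2  3  4 -5  2 45 18 23 15 36 -1]
212 [-3  4 -3 57 -2  1  0  0 40 13 18 19 32  1]
218 [ 0 61 60 50 51  2  0  7 19 25 18 23 19  4]
224 [ 1 57 59 60 49 -2  0  0  2  4  0  1  0  4]
```

View pics/topz.png

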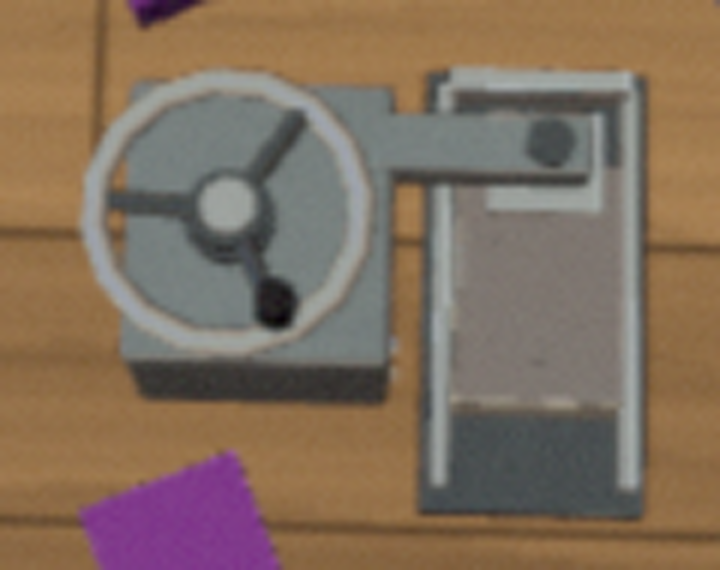

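View pics/sidez.png

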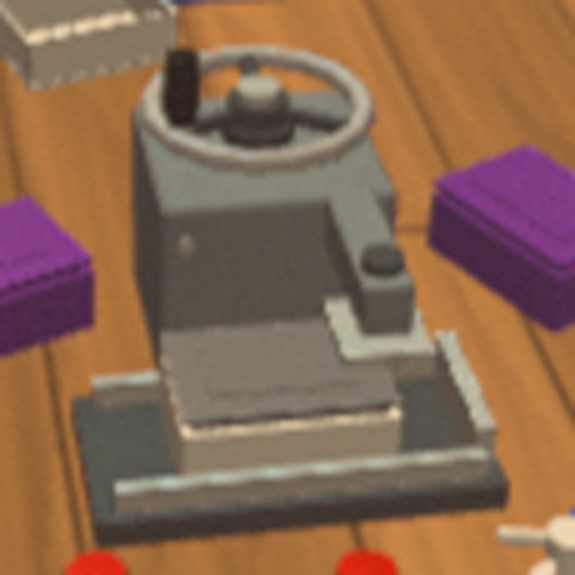

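Run:
```python
from h import *
np.set_printoptions(precision=4,suppress=True)
c=load('pics/top0.npz')
f=lambda a:(np.array(a,float)+.5)/6-.5+[260,135]
L=[ # zoom px, z, press xyz
((645,72),.02,(.085,-.0625)),((641,516),.02,(-.165,-.0625)),((418,514),.02,(-.165,.0625)),
((393,88),.14,(.045,.080)),((388,359),.14,(-.105,.080)),((122,359),.14,(-.105,.220)),
]
P=np.array([ray(c,f(a),z)[0,:2] for a,z,_ in L]);Q=np.array([q for *_,q in L])
Qm,Pm=Q.mean(0),P.mean(0);U,S,V=np.linalg.svd((Q-Qm).T@(P-Pm));R=V.T@U.T;t=Pm-R@Qm
print('yaw',np.degrees(np.arctan2(R[1,0],R[0,0])),'t',t);print('res',(P-(Q@R.T+t))*1000)
# ring: bright rim outer ellipse zoom approx -> extremes
for n,a,z in [('hub',(230,203),.185),('ringL',(80,215),.162),('ringR',(374,212),.162),('ringT',(228,68),.162),('ringB',(230,353),.162),('handle',(275,297),.218),('boxnearL',(452,402),.072),('boxnearR',(616,407),.072),('boxfarish',(600,120),.072),('headtop',(550,140),.142)]:
    w=ray(c,f(a),z)[0];print(n,w,'press',(w[:2]-t)@R)
print('axle pred',R@[-.03,.15]+t)
# dark handle mask centroid in crop
hsv=c['p'][165:195,290:320].astype(int);m=(hsv.max(2)<45);v,u=np.nonzero(m);print(u.mean()+290,v.mean()+165,len(u))
```

```text
yaw 0.25141752704629844 t [ 0.5958 -0.0734]
res [[ 0.7312  0.0784]
 [-0.4124  1.7163]
 [-1.7101 -1.069 ]
 [-3.0662  0.8441]
 [ 3.5884  1.0325]
 [ 0.8691 -2.6024]]
hub [0.5639 0.0889 0.185 ] press [-0.0312  0.1624]
ringL [0.5609 0.1661 0.162 ] press [-0.0339  0.2396]
ringR [0.5661 0.0163 0.162 ] press [-0.0292  0.0898]
ringT [0.64  0.093 0.162] press [0.045  0.1662]
ringB [0.4914 0.0875 0.162 ] press [-0.1037  0.1613]
handle [0.5101 0.0641 0.218 ] press [-0.0851  0.1379]
boxnearL [ 0.4832 -0.0284  0.072 ] press [-0.1124  0.0455]
boxnearR [ 0.4826 -0.116   0.072 ] press [-0.1134 -0.0422]
boxfarish [ 0.6402 -0.106   0.072 ] press [ 0.0442 -0.0329]
headtop [ 0.611  -0.0744  0.142 ] press [ 0.0153 -0.0011]
axle pred [0.5651 0.0765]
305.53333333333336 185.16666666666666 30
```

Run:
```python
from h import *
from scipy.spatial.transform import Rotation as Ro
c=load('pics/wrist0.npz');R,t,K=cam(c);o=-R.T@t
T=Ro.from_euler('xyz',[-179.873,-.004,153.713],degrees=True).as_matrix()
print('cam in tool',T.T@(o-[.299,.605,.238]),'axis in tool',T.T@R[2],'cam x in tool',T.T@R[0])
```

```text
cam in tool [ 0.08224681  0.00039766 -0.1356391 ] axis in tool [-3.20789505e-01 -3.24733078e-05  9.47150512e-01] cam x in tool [-9.58860367e-04  9.99999498e-01 -2.90470256e-04]
```

>>> {"method": "arm_command", "body": {"deltas": [0,0,-0.015,0,0,-3.29,0,0,-0.015,0,0,-3.29,0,0,-0.015,0,0,-3.29,0,0,-0.015,0,0,-3.29,0,0,-0.015,0,0,-3.29,0,0,-0.015,0,0,-3.29,0,0,-0.015,0,0,-3.29,0,0,-0.015,0,0,-3.29]}}

```text
clock: 0.95
eef_pos: [0.2988, 0.605, 0.3593]
tcp_rot: [-180.0, -0.0, -179.8]
ft_force: [-0.4, 0.1, 0.2]
opening: 0.0856
```

>>> {"method": "arm_command", "body": {"deltas": [-0.01,-0.04,0,0,0,0,-0.01,-0.04,0,0,0,0,-0.01,-0.04,0,0,0,0,-0.01,-0.04,0,0,0,0,-0.01,-0.04,0,0,0,0,-0.01,-0.04,0,0,0,0,-0.01,-0.04,0,0,0,0,-0.01,-0.04,0,0,0,0], "claw": -0.4}}

```text
clock: 1.75
eef_pos: [0.379, 0.2835, 0.359]
tcp_rot: [-180.0, -0.0, -179.9]
ft_force: [0.7, 0.8, 0.4]
opening: 0.0257
```

>>> {"method": "arm_command", "body": {"deltas": [-0.008,-0.04,0,0,0,0,-0.008,-0.04,0,0,0,0,-0.008,-0.04,0,0,0,0,-0.008,-0.04,0,0,0,0,-0.008,-0.04,0,0,0,0,-0.008,-0.04,0,0,0,0,-0.002,-0.02,0,0,0,0,0,0,0,0,0,0]}}

```text
clock: 2.55
eef_pos: [0.4292, 0.023, 0.359]
tcp_rot: [-180.0, -0.0, 179.8]
ft_force: [-0.2, 0.2, 0.3]
opening: 0.0257
```

```bash
cat > snap.py <<'E'
import sys,cv2,numpy as np
from plant import r
n,f=sys.argv[1:3]
s=r.read_state();c=r.calibration(n)
p,d=r.snapshot(n);cv2.imwrite(f"pics/{f}.png",p[:,:,::-1]);np.savez(f"pics/{f}.npz",p=p,d=d,rvec=c['rvec'],tvec=c['tvec'],K=[c['fx'],c['fy'],c['cx'],c['cy']])
print(s['clock'],np.round(s['eef_pos'],4),np.round(s['tcp_rot'],2),np.round(s['ft_force'],2),s['opening'],np.round(s['q'],1))
E
python3 snap.py wrist w1
```

```text
2.55 [0.4292 0.023  0.359 ] [-1.7996e+02 -3.0000e-02  1.7979e+02] [-0.25  0.18  0.29] 0.025749657585133312 [ -0.2 -15.3 109.9  -0.   85.4 -90. ]
```

View pics/w1.png

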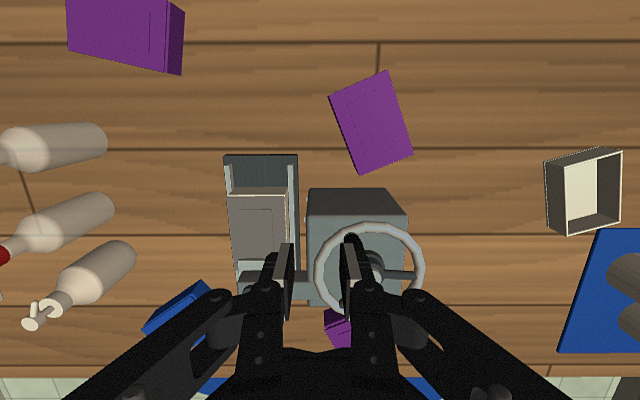

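Run:
```python
from h import *
c=load('pics/w1.npz')
a=c['p'][140:320,210:440,::-1];cv2.imwrite('pics/w1z.png',cv2.resize(a,None,fx=3.4,fy=3.3,interpolation=cv2.INTER_CUBIC))
```

```text
(no output)
```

View pics/w1z.png

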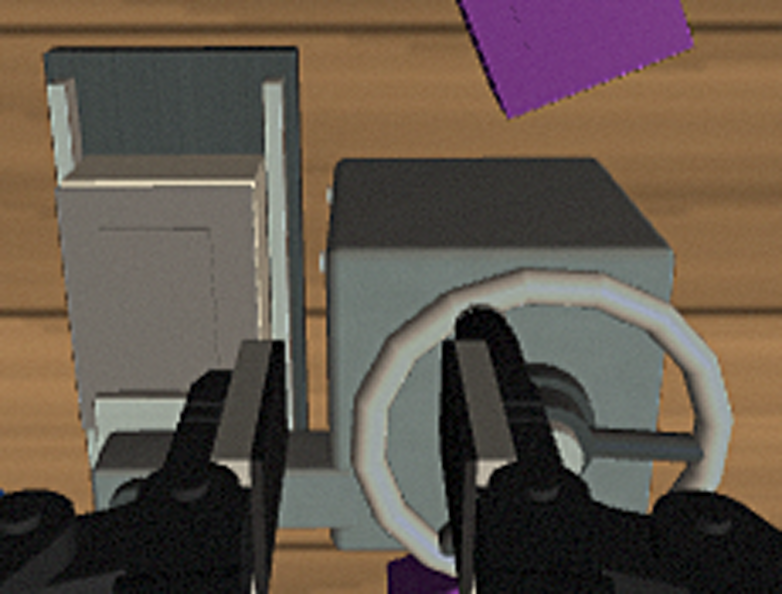

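Run:
```python
from h import *
np.set_printoptions(precision=4,suppress=True)
c=load('pics/w1.npz')
f=lambda a:(np.array(a,float)+.5)/[3.4,3.3]-.5+[210,140]
for n,a,z in [('deckR',(45,50),.02),('deckL',(298,48),.02),('lidnearR',(62,184),.076),('lidnearL',(255,184),.076),('guideR',(60,82),.038),('guideL',(274,80),.038),('caseR',(330,247),.14),('caseL',(672,250),.14),('ringRight',(356,455),.164),('ringLeft',(732,420),.164),('ringNear',(540,268),.164)]:
    print(n,ray(c,f(a),z)[0])
```

```text
deckR [ 0.4291 -0.1327  0.02  ]
deckL [ 0.4286 -0.0086  0.02  ]
lidnearR [ 0.4823 -0.1134  0.076 ]
lidnearL [ 0.4827 -0.0259  0.076 ]
guideR [ 0.4418 -0.1214  0.038 ]
guideL [ 0.4413 -0.0192  0.038 ]
caseR [0.4889 0.0101 0.14  ]
caseL [0.4908 0.1446 0.14  ]
ringRight [0.5707 0.0199 0.164 ]
ringLeft [0.5549 0.1671 0.164 ]
ringNear [0.4883 0.0884 0.164 ]
```

>>> {"method": "arm_command", "body": {"deltas": [-0.005,-0.046,0.01,0,0,0,-0.005,-0.047,0.03,0,0,0,-0.005,0,0.04,0,0,0,-0.006,0,0.04,0,0,0,0,0,0.04,0,0,0,0,0,0.04,0,0,0,0,0,0.04,0,0,0,0,0,0.04,0,0,0]}}

```text
clock: 3.4
eef_pos: [0.4498, -0.0612, 0.0811]
tcp_rot: [180.0, 0.0, -179.9]
ft_force: [0.4, -0.2, 0.6]
opening: 0.0255
```

>>> {"method": "arm_command", "body": {"deltas": [0,0,0.02,0,0,0,0,0,0.014,0,0,0,-0.003,0,0,0,0,0,-0.003,0,0,0,0,0,-0.003,0,0,0,0,0,-0.003,0,0,0,0,0,0,0,0,0,0,0,0,0,0,0,0,0]}}

```text
clock: 4.2
eef_pos: [0.4623, -0.0628, 0.0491]
tcp_rot: [-180.0, 0.1, -180.0]
ft_force: [-0.0, -0.0, -0.1]
opening: 0.0257
```

```bash
python3 snap.py wrist w2
```

```text
4.2 [ 0.4623 -0.0628  0.0491] [-1.7999e+02  6.0000e-02 -1.7997e+02] [-0.04 -0.05 -0.05] 0.025657606385800984 [ -10.8    4.5  126.7    0.    48.8 -100.8]
```

View pics/w2.png

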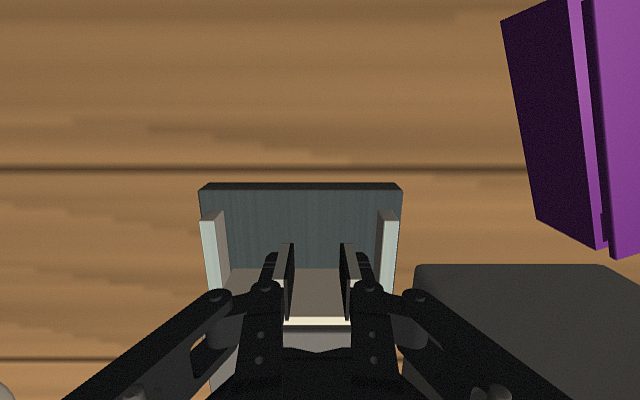

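>>> {"method": "arm_command", "body": {"deltas": [-0.003,-0.007,0,0,0,0,-0.003,0,0,0,0,0,-0.003,0,0,0,0,0,-0.003,0,0,0,0,0,-0.004,0,0,0,0,0,-0.004,0,0,0,0,0,-0.004,0,0,0,0,0,-0.004,0,0,0,0,0]}}

```text
clock: 5.05
eef_pos: [0.49, -0.0695, 0.0482]
tcp_rot: [180.0, -0.0, -180.0]
ft_force: [-1.4, -1.1, -0.9]
opening: 0.0255
```

>>> {"method": "arm_command", "body": {"deltas": [-0.004,0,0,0,0,0,-0.003,0,0,0,0,0,-0.003,0,0,0,0,0,-0.002,0,0,0,0,0,-0.002,0,0,0,0,0,-0.002,0,0,0,0,0,-0.002,0,0,0,0,0,-0.001,0,0,0,0,0]}}

```text
clock: 5.85
eef_pos: [0.509, -0.0697, 0.0485]
tcp_rot: [-180.0, 0.0, -180.0]
ft_force: [-1.2, 0.1, 0.8]
opening: 0.0256
```

>>> {"method": "arm_command", "body": {"deltas": [-0.001,0,0,0,0,0,-0.001,0,0,0,0,0,-0.001,0,0,0,0,0,-0.001,0,0,0,0,0,-0.001,0,0,0,0,0,-0.001,0,0,0,0,0,0,0,0,0,0,0,0,0,0,0,0,0]}}

```text
clock: 6.65
eef_pos: [0.5151, -0.0697, 0.0486]
tcp_rot: [-180.0, 0.0, -180.0]
ft_force: [-0.2, 0.2, -0.2]
opening: 0.0256
```

>>> {"method": "arm_command", "body": {"deltas": [-0.001,0,0,0,0,0,-0.001,0,0,0,0,0,-0.0005,0,0,0,0,0,-0.0005,0,0,0,0,0,0,0,0,0,0,0,0,0,0,0,0,0,0,0,0,0,0,0,0,0,0,0,0,0]}}

```text
clock: 7.45
eef_pos: [0.5179, -0.0697, 0.0485]
tcp_rot: [-180.0, 0.0, -180.0]
ft_force: [-2.8, 0.9, 0.7]
opening: 0.0258
```

```bash
python3 snap.py side s2
python3 - <<'E'
from h import *
s=load('pics/s2.npz')
a=s['p'][160:275,285:400,::-1];cv2.imwrite('pics/s2z.png',cv2.resize(a,None,fx=5,fy=5,interpolation=cv2.INTER_CUBIC))
E
```

```text
7.45 [ 0.5179 -0.0697  0.0485] [-1.8000e+02  1.0000e-02 -1.7997e+02] [-2.76  0.94  0.67] 0.025821993110074437 [ -10.4   10.2  120.1    0.    49.7 -100.4]
```

View pics/s2z.png

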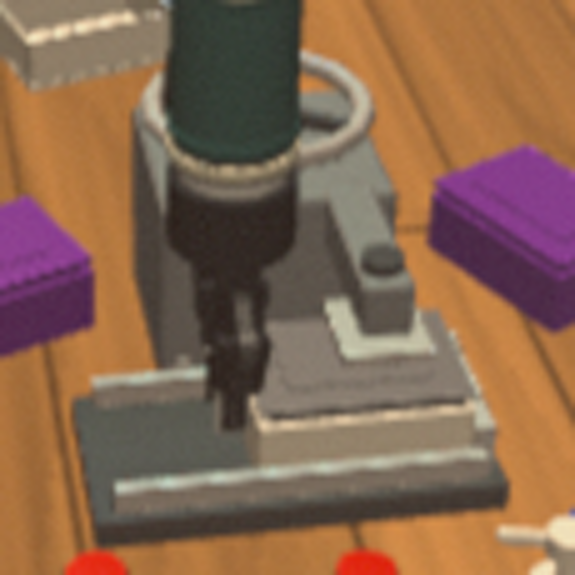

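>>> {"method": "arm_command", "body": {"deltas": [-0.0005,0,0,0,0,0,-0.0005,0,0,0,0,0,0,0,0,0,0,0,0,0,0,0,0,0,0,0,0,0,0,0,0,0,0,0,0,0,0,0,0,0,0,0,0,0,0,0,0,0]}}

```text
clock: 8.3
eef_pos: [0.5186, -0.0697, 0.0485]
tcp_rot: [180.0, -0.0, -180.0]
ft_force: [-4.3, 0.4, 2.0]
opening: 0.0259
```

>>> {"method": "arm_command", "body": {"deltas": [-0.0005,0,0,0,0,0,-0.0005,0,0,0,0,0,0,0,0,0,0,0,0,0,0,0,0,0,0,0,0,0,0,0,0,0,0,0,0,0,0,0,0,0,0,0,0,0,0,0,0,0]}}

```text
clock: 9.1
eef_pos: [0.5186, -0.0696, 0.0482]
tcp_rot: [180.0, -0.1, -180.0]
ft_force: [-6.3, -0.2, 5.0]
opening: 0.0257
```

>>> {"method": "arm_command", "body": {"deltas": [-0.0005,0,0,0,0,0,-0.0005,0,0,0,0,0,0,0,0,0,0,0,0,0,0,0,0,0,0,0,0,0,0,0,0,0,0,0,0,0,0,0,0,0,0,0,0,0,0,0,0,0]}}

```text
clock: 9.9
eef_pos: [0.5186, -0.0696, 0.0481]
tcp_rot: [180.0, -0.3, -180.0]
ft_force: [-9.4, -0.9, 6.4]
opening: 0.0257
```

>>> {"method": "arm_command", "body": {"deltas": [0.005,0,0,0,0,0,0.016,0,0,0,0,0,0,0,-0.03,0,0,0,0,0,-0.045,0,0,0,0,0,-0.045,0,0,0,0,0,-0.045,0,0,0,0,0.01,-0.045,0,0,0,0,0.03,-0.045,0,0,0]}}

```text
clock: 10.7
eef_pos: [0.5011, -0.0329, 0.303]
tcp_rot: [-179.9, 0.3, 179.9]
ft_force: [0.6, 0.0, 0.5]
opening: 0.0257
```

>>> {"method": "arm_command", "body": {"deltas": [0,0.03,-0.04,0,0,0,0,0.03,-0.015,0,0,0,0,0,0,0,0,0,0,0,0,0,0,0,0,0,0,0,0,0,0,0,0,0,0,0,0,0,0,0,0,0,0,0,0,0,0,0], "claw": 0.3}}

```text
clock: 11.5
eef_pos: [0.4996, 0.0275, 0.3543]
tcp_rot: [-180.0, -0.1, 180.0]
ft_force: [0.0, -0.9, 0.2]
opening: 0.0555
```

```bash
python3 snap.py wrist w3;python3 snap.py top t3;python3 - <<'E'
from h import *
s=load('pics/t3.npz')
a=s['p'][135:230,260:380,::-1];cv2.imwrite('pics/t3z.png',cv2.resize(a,None,fx=6,fy=6,interpolation=cv2.INTER_CUBIC))
E
```

```text
11.5 [0.4996 0.0275 0.3543] [-1.8000e+02 -7.0000e-02  1.7997e+02] [ 0.03 -0.94  0.15] 0.055489736741330856 [  0.3  -7.  103.5  -0.   83.5 -89.7]
11.55 [0.4996 0.0276 0.3545] [-1.8000e+02 -5.0000e-02  1.7998e+02] [ 0.24  0.31 -0.22] 0.05527559067221445 [  0.3  -7.  103.5   0.   83.5 -89.7]
```

View pics/w3.png

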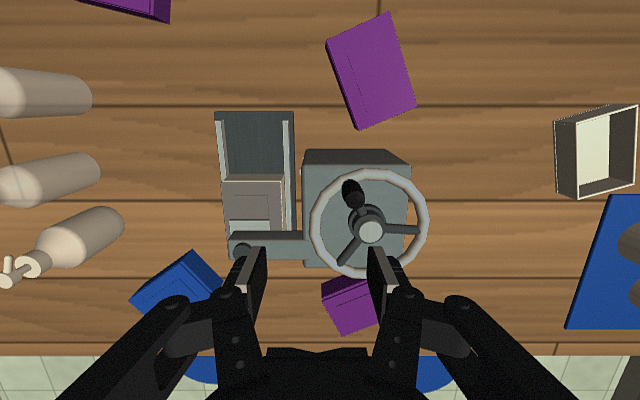

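View pics/t3z.png

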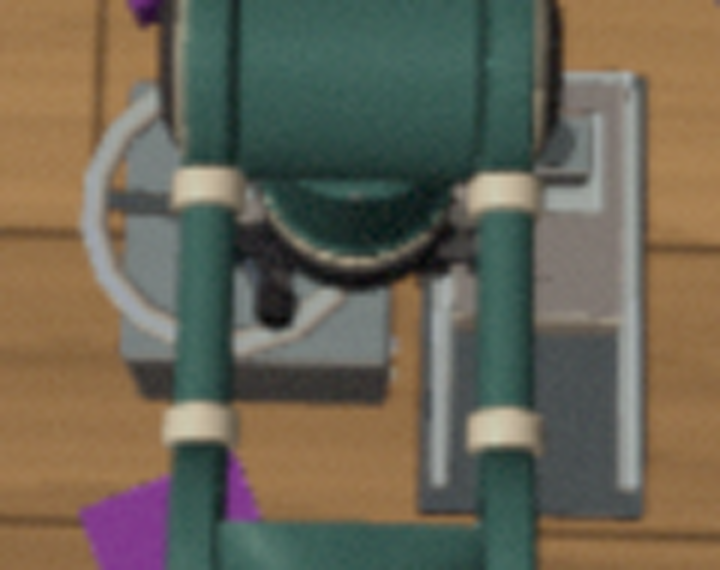

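Run:
```python
from h import *
c=load('pics/w3.npz')
a=c['p'][140:290,300:440,::-1];cv2.imwrite('pics/w3z.png',cv2.resize(a,None,fx=4,fy=4,interpolation=cv2.INTER_CUBIC))
np.set_printoptions(precision=4,suppress=True)
p=c['p'].astype(int);m=np.zeros(p.shape[:2],np.uint8);m[165:215,335:375]=(p[165:215,335:375].max(2)<40)
v,u=np.nonzero(m);print(len(u),u.min(),u.max(),v.min(),v.max())
for a in [(223,177),(285,177),(223,180),(285,180)]: print('box',ray(c,a,.076)[0])
# ring: bright edges -> fit
d=cloud(c)
mm=(abs(d[...,2]-.165)<.012);mm[:140]=0;mm[290:]=0;mm[:,:300]=0;mm[:,440:]=0
P=d[mm][:,:2]
ax=np.array([.564,.091])
rr=np.hypot(*(P-ax).T);P=P[(rr>.06)&(rr<.09)];print(len(P))
A=np.c_[2*P,np.ones(len(P))];x=np.linalg.lstsq(A,(P**2).sum(1),rcond=None)[0];print('ring fit',x[:2],np.sqrt(x[2]+x[:2]@x[:2]))
```

```text
582 342 374 179 214
box [ 0.5224 -0.1114  0.076 ]
box [ 0.5226 -0.0189  0.076 ]
box [ 0.5271 -0.1119  0.076 ]
box [ 0.5272 -0.0191  0.076 ]
3280
ring fit [0.5628 0.0917] 0.0676210414715177
```

View pics/w3z.png

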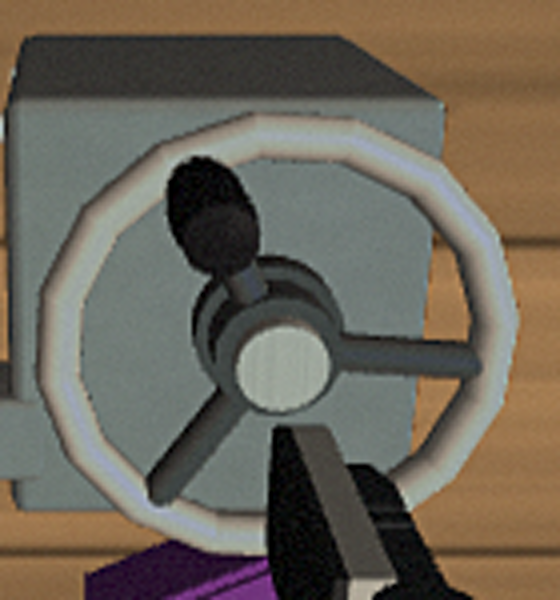

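Run:
```python
from h import *
np.set_printoptions(precision=4,suppress=True)
c=load('pics/w3.npz')
f=lambda a:(np.array(a,float)+.5)/4-.5+[300,140]
for n,a,z in [('htop',(222,236),.218),('hbot',(201,196),.17),('hub',(283,368),.185),('hub',(283,368),.193),('rL',(38,340),.162),('rR',(517,320),.162),('rT',(285,113),.162),('rB',(265,555),.162)]:
    print(n,ray(c,f(a),z)[0])
d=cloud(c);print('hub z',d[229:234,366:372,2].mean(), 'htop',d[197:200,353:357])
```

```text
htop [0.5092 0.0669 0.218 ]
hbot [0.5129 0.0671 0.17  ]
hub [0.5611 0.0912 0.185 ]
hub [0.5573 0.0895 0.193 ]
rL [0.5621 0.0188 0.162 ]
rR [0.5556 0.1677 0.162 ]
rT [0.49   0.0917 0.162 ]
rB [0.6405 0.094  0.162 ]
hub z 0.19816625697357843 htop [[[0.5074 0.0647 0.2181]
  [0.5071 0.0655 0.219 ]
  [0.5071 0.0665 0.219 ]
  [0.5072 0.0676 0.2188]]

 [[0.5081 0.0645 0.2192]
  [0.5083 0.0656 0.2186]
  [0.5083 0.0666 0.2186]
  [0.5081 0.0676 0.2191]]

 [[0.5093 0.0646 0.2189]
  [0.5093 0.0657 0.2187]
  [0.5095 0.0667 0.2182]
  [0.5095 0.0677 0.2183]]]
```

>>> {"method": "arm_command", "body": {"deltas": [-0.006,0.02,0,0,0,0,-0.0055,0.019,0.01,0,0,0,0,0,0.04,0,0,0,0,0,0.04,0,0,0,0,0,0.04,0,0,0,0,0,0.03,0,0,0,0,0,0.008,0,0,0,0,0,0,0,0,0]}}

```text
clock: 12.4
eef_pos: [0.5103, 0.0669, 0.1859]
tcp_rot: [-180.0, -0.2, -180.0]
ft_force: [-0.4, -0.5, 0.4]
opening: 0.0553
```

```bash
python3 snap.py wrist w4
```

```text
12.4 [0.5103 0.0669 0.1859] [-179.98   -0.18 -179.98] [-0.43 -0.54  0.45] 0.05526313824723726 [  4.7   0.2 114.6  -0.   65.4 -85.3]
```

View pics/w4.png

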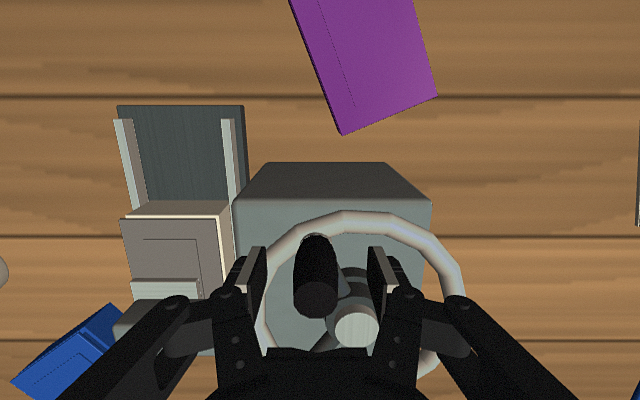

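>>> {"method": "arm_command", "body": {"deltas": [0,0,0,0,0,0,0,0,0,0,0,0,0,0,0,0,0,0,0,0,0,0,0,0,0,0,0,0,0,0,0,0,0,0,0,0,0,0,0,0,0,0,0,0,0,0,0,0], "claw": -1, "force": 35}}

```text
clock: 13.25
eef_pos: [0.5125, 0.067, 0.1891]
tcp_rot: [180.0, 0.2, -180.0]
ft_force: [-0.8, -1.0, 7.8]
opening: 0.0215
```

```bash
cat > plan.py <<'E'
# plan.py start_deg step_deg n cx cy r x0 y0 : tool deltas for CW arc starting from commanded pos x0,y0
import sys,numpy as np
a0,st,n,cx,cy,R,x,y=map(float,sys.argv[1:9])
o=[]
for i in range(int(n)):
    a=np.radians(a0-st*(i+1));X,Y=cx+R*np.cos(a),cy+R*np.sin(a)
    dx,dy=round(-(X-x),4),round(Y-y,4);x-=dx;y+=dy
    o.append([dx,dy])
    if i%8==7: print('end',round(a0-st*(i+1),1),'pos',round(x,4),round(y,4));print(o);o=[]
E
python3 plan.py 205.3 5 40 .565 .092 .06 .5108 .0665
```

```text
end 165.3 pos 0.507 0.1072
[[np.float64(0.0021), np.float64(0.0047)], [np.float64(0.0016), np.float64(0.005)], [np.float64(0.0011), np.float64(0.0051)], [np.float64(0.0007), np.float64(0.0052)], [np.float64(0.0003), np.float64(0.0052)], [np.float64(-0.0002), np.float64(0.0052)], [np.float64(-0.0007), np.float64(0.0052)], [np.float64(-0.0011), np.float64(0.0051)]]
end 125.3 pos 0.5303 0.141
[[np.float64(-0.0015), np.float64(0.005)], [np.float64(-0.002), np.float64(0.0049)], [np.float64(-0.0024), np.float64(0.0046)], [np.float64(-0.0028), np.float64(0.0045)], [np.float64(-0.0031), np.float64(0.0041)], [np.float64(-0.0036), np.float64(0.0039)], [np.float64(-0.0038), np.float64(0.0036)], [np.float64(-0.0041), np.float64(0.0032)]]
end 85.3 pos 0.5699 0.1518
[[np.float64(-0.0044), np.float64(0.0028)], [np.float64(-0.0047), np.float64(0.0024)], [np.float64(-0.0048), np.float64(0.0021)], [np.float64(-0.005), np.float64(0.0016)], [np.float64(-0.0051), np.float64(0.0011)], [np.float64(-0.0052), np.float64(0.0007)], [np.float64(-0.0052), np.float64(0.0003)], [np.float64(-0.0052), np.float64(-0.0002)]]
end 45.3 pos 0.6072 0.1346
[[np.float64(-0.0052), np.float64(-0.0007)], [np.float64(-0.0051), np.float64(-0.0011)], [np.float64(-0.005), np.float64(-0.0015)], [np.float64(-0.0049), np.float64(-0.002)], [np.float64(-0.0046), np.float64(-0.0024)], [np.float64(-0.0045), np.float64(-0.0028)], [np.float64(-0.0041), np.float64(-0.0031)], [np.float64(-0.0039), np.float64(-0.0036)]]
end 5.3 pos 0.6247 0.0975
[[np.float64(-0.0036), np.float64(-0.0038)], [np.float64(-0.0032), np.float64(-0.0041)], [np.float64(-0.0028), np.float64(-0.0044)], [np.float64(-0.0024), np.float64(-0.0047)], [np.float64(-0.0021), np.float64(-0.0048)], [np.float64(-0.0016), np.float64(-0.005)], [np.float64(-0.0011), np.float64(-0.0051)], [np.float64(-0.0007), np.float64(-0.0052)]]
```

>>> {"method": "arm_command", "body": {"deltas": [0,0,0,0,0,0,0,0,0,0,0,0,0,0,-0.003,0,0,0,0,0,-0.004,0,0,0,0,0,0,0,0,0,0,0,0,0,0,0,0,0,0,0,0,0,0,0,0,0,0,0], "claw": -0.1}}

```text
clock: 14.05
eef_pos: [0.5111, 0.0671, 0.1939]
tcp_rot: [-180.0, -0.0, -180.0]
ft_force: [0.5, -0.2, -0.0]
opening: 0.0384
```

>>> {"method": "arm_command", "body": {"deltas": [0,0,0,0,0,0,0,0,0,0,0,0,0,0,0,0,0,0,0,0,0,0,0,0,0,0,0,0,0,0,0,0,0,0,0,0,0,0,0,0,0,0,0,0,0,0,0,0], "claw": -1, "force": 35}}

```text
clock: 14.85
eef_pos: [0.5111, 0.067, 0.1941]
tcp_rot: [-180.0, -0.0, -180.0]
ft_force: [-1.9, -0.9, 1.3]
opening: 0.0213
```

>>> {"method": "arm_command", "body": {"deltas": [0.0021,0.0047,0,0,0,0,0.0016,0.005,0,0,0,0,0.0011,0.0051,0,0,0,0,0.0007,0.0052,0,0,0,0,0.0003,0.0052,0,0,0,0,-0.0002,0.0052,0,0,0,0,-0.0007,0.0052,0,0,0,0,-0.0011,0.0051,0,0,0,0]}}

```text
clock: 15.65
eef_pos: [0.5073, 0.1073, 0.194]
tcp_rot: [-179.9, -0.0, -179.9]
ft_force: [-0.2, -5.4, 0.6]
opening: 0.0211
```

>>> {"method": "arm_command", "body": {"deltas": [-0.0015,0.005,0,0,0,0,-0.002,0.0049,0,0,0,0,-0.0024,0.0046,0,0,0,0,-0.0028,0.0045,0,0,0,0,-0.0031,0.0041,0,0,0,0,-0.0036,0.0039,0,0,0,0,-0.0038,0.0036,0,0,0,0,-0.0041,0.0032,0,0,0,0]}}

```text
clock: 16.45
eef_pos: [0.5301, 0.141, 0.1939]
tcp_rot: [-179.9, -0.1, -179.9]
ft_force: [-1.8, -5.1, 2.0]
opening: 0.0216
```

>>> {"method": "arm_command", "body": {"deltas": [-0.0044,0.0028,0,0,0,0,-0.0047,0.0024,0,0,0,0,-0.0048,0.0021,0,0,0,0,-0.005,0.0016,0,0,0,0,-0.0051,0.0011,0,0,0,0,-0.0052,0.0007,0,0,0,0,-0.0052,0.0003,0,0,0,0,-0.0052,-0.0002,0,0,0,0]}}

```text
clock: 17.25
eef_pos: [0.5689, 0.1525, 0.1938]
tcp_rot: [-180.0, -0.2, -180.0]
ft_force: [-5.0, -3.0, 3.9]
opening: 0.0213
```

>>> {"method": "arm_command", "body": {"deltas": [-0.0052,-0.0008,0,0,0,0,-0.0051,-0.0012,0,0,0,0,-0.005,-0.0016,0,0,0,0,-0.0049,-0.0021,0,0,0,0,-0.0046,-0.0025,0,0,0,0,-0.0045,-0.0028,0,0,0,0,-0.0041,-0.0031,0,0,0,0,-0.0039,-0.0036,0,0,0,0]}}

```text
clock: 18.05
eef_pos: [0.6061, 0.1369, 0.1937]
tcp_rot: [179.7, -0.2, 180.0]
ft_force: [-10.3, 8.4, 4.7]
opening: 0.0218
```

>>> {"method": "arm_command", "body": {"deltas": [-0.0036,-0.0038,0,0,0,0,-0.0032,-0.0041,0,0,0,0,-0.0028,-0.0044,0,0,0,0,-0.0024,-0.0047,0,0,0,0,-0.0021,-0.0048,0,0,0,0,-0.0016,-0.005,0,0,0,0,-0.0011,-0.0051,0,0,0,0,-0.0007,-0.0052,0,0,0,0]}}

```text
clock: 18.85
eef_pos: [0.6254, 0.0996, 0.194]
tcp_rot: [179.8, 0.0, -180.0]
ft_force: [-3.1, 7.8, 0.6]
opening: 0.0213
```

```bash
sed -i 's/o.append(\[dx,dy\])/o+=[float(dx),float(dy),0,0,0,0]/' plan.py; python3 plan.py 5.3 5 40 .565 .0922 .06 .6247 .0972
```

```text
end -34.7 pos 0.6143 0.058
[-0.0003, -0.0047, 0, 0, 0, 0, 0.0002, -0.0052, 0, 0, 0, 0, 0.0007, -0.0052, 0, 0, 0, 0, 0.0011, -0.0051, 0, 0, 0, 0, 0.0015, -0.005, 0, 0, 0, 0, 0.002, -0.0049, 0, 0, 0, 0, 0.0024, -0.0046, 0, 0, 0, 0, 0.0028, -0.0045, 0, 0, 0, 0]
end -74.7 pos 0.5808 0.0343
[0.0031, -0.0041, 0, 0, 0, 0, 0.0036, -0.0039, 0, 0, 0, 0, 0.0038, -0.0036, 0, 0, 0, 0, 0.0041, -0.0032, 0, 0, 0, 0, 0.0044, -0.0028, 0, 0, 0, 0, 0.0047, -0.0024, 0, 0, 0, 0, 0.0048, -0.0021, 0, 0, 0, 0, 0.005, -0.0016, 0, 0, 0, 0]
end -114.7 pos 0.5399 0.0377
[0.0051, -0.0011, 0, 0, 0, 0, 0.0052, -0.0007, 0, 0, 0, 0, 0.0052, -0.0003, 0, 0, 0, 0, 0.0052, 0.0002, 0, 0, 0, 0, 0.0052, 0.0007, 0, 0, 0, 0, 0.0051, 0.0011, 0, 0, 0, 0, 0.005, 0.0015, 0, 0, 0, 0, 0.0049, 0.002, 0, 0, 0, 0]
end -154.7 pos 0.5108 0.0666
[0.0046, 0.0024, 0, 0, 0, 0, 0.0045, 0.0028, 0, 0, 0, 0, 0.0041, 0.0031, 0, 0, 0, 0, 0.0039, 0.0036, 0, 0, 0, 0, 0.0036, 0.0038, 0, 0, 0, 0, 0.0032, 0.0041, 0, 0, 0, 0, 0.0028, 0.0044, 0, 0, 0, 0, 0.0024, 0.0047, 0, 0, 0, 0]
end -194.7 pos 0.507 0.1074
[0.0021, 0.0048, 0, 0, 0, 0, 0.0016, 0.005, 0, 0, 0, 0, 0.0011, 0.0051, 0, 0, 0, 0, 0.0007, 0.0052, 0, 0, 0, 0, 0.0003, 0.0052, 0, 0, 0, 0, -0.0002, 0.0052, 0, 0, 0, 0, -0.0007, 0.0052, 0, 0, 0, 0, -0.0011, 0.0051, 0, 0, 0, 0]
```

>>> {"method": "arm_command", "body": {"deltas": [-0.0003,-0.0047,0,0,0,0,0.0002,-0.0052,0,0,0,0,0.0007,-0.0052,0,0,0,0,0.0011,-0.0051,0,0,0,0,0.0015,-0.005,0,0,0,0,0.002,-0.0049,0,0,0,0,0.0024,-0.0046,0,0,0,0,0.0028,-0.0045,0,0,0,0]}}

```text
clock: 19.65
eef_pos: [0.6163, 0.0599, 0.1942]
tcp_rot: [179.8, 0.2, -180.0]
ft_force: [0.2, 6.5, -1.1]
opening: 0.0216
```

>>> {"method": "arm_command", "body": {"deltas": [0.0031,-0.0041,0,0,0,0,0.0036,-0.0039,0,0,0,0,0.0038,-0.0036,0,0,0,0,0.0041,-0.0032,0,0,0,0,0.0044,-0.0028,0,0,0,0,0.0047,-0.0024,0,0,0,0,0.0048,-0.0021,0,0,0,0,0.005,-0.0016,0,0,0,0]}}

```text
clock: 20.45
eef_pos: [0.5843, 0.0353, 0.1944]
tcp_rot: [179.9, 0.4, -180.0]
ft_force: [4.5, 3.3, -3.7]
opening: 0.0212
```

>>> {"method": "arm_command", "body": {"deltas": [0.0051,-0.0011,0,0,0,0,0.0052,-0.0007,0,0,0,0,0.0052,-0.0003,0,0,0,0,0.0052,0.0002,0,0,0,0,0.0052,0.0007,0,0,0,0,0.0051,0.0011,0,0,0,0,0.005,0.0015,0,0,0,0,0.0049,0.002,0,0,0,0]}}

```text
clock: 21.25
eef_pos: [0.5436, 0.0366, 0.1945]
tcp_rot: [-179.9, 0.4, -180.0]
ft_force: [4.9, -2.9, -3.4]
opening: 0.0212
```

>>> {"method": "arm_command", "body": {"deltas": [0.0046,0.0024,0,0,0,0,0.0045,0.0028,0,0,0,0,0.0041,0.0031,0,0,0,0,0.0039,0.0036,0,0,0,0,0.0036,0.0038,0,0,0,0,0.0032,0.0041,0,0,0,0,0.0028,0.0044,0,0,0,0,0.0024,0.0047,0,0,0,0]}}

```text
clock: 22.05
eef_pos: [0.5125, 0.0645, 0.1943]
tcp_rot: [-179.7, 0.2, -180.0]
ft_force: [-0.5, -6.2, 0.9]
opening: 0.0211
```

```bash
python3 plan.py 205.3 1 48 .565 .0922 .06 .5108 .0666
```

```text
end 197.3 pos 0.5077 0.0744
[0.0005, 0.0009, 0, 0, 0, 0, 0.0004, 0.001, 0, 0, 0, 0, 0.0004, 0.0009, 0, 0, 0, 0, 0.0004, 0.001, 0, 0, 0, 0, 0.0004, 0.001, 0, 0, 0, 0, 0.0003, 0.001, 0, 0, 0, 0, 0.0004, 0.001, 0, 0, 0, 0, 0.0003, 0.001, 0, 0, 0, 0]
end 189.3 pos 0.5058 0.0825
[0.0003, 0.001, 0, 0, 0, 0, 0.0003, 0.001, 0, 0, 0, 0, 0.0002, 0.001, 0, 0, 0, 0, 0.0003, 0.001, 0, 0, 0, 0, 0.0002, 0.001, 0, 0, 0, 0, 0.0002, 0.001, 0, 0, 0, 0, 0.0002, 0.0011, 0, 0, 0, 0, 0.0002, 0.001, 0, 0, 0, 0]
end 181.3 pos 0.505 0.0908
[0.0002, 0.001, 0, 0, 0, 0, 0.0001, 0.0011, 0, 0, 0, 0, 0.0001, 0.001, 0, 0, 0, 0, 0.0001, 0.0011, 0, 0, 0, 0, 0.0001, 0.001, 0, 0, 0, 0, 0.0001, 0.001, 0, 0, 0, 0, 0.0001, 0.0011, 0, 0, 0, 0, -0.0, 0.001, 0, 0, 0, 0]
end 173.3 pos 0.5054 0.0992
[-0.0, 0.0011, 0, 0, 0, 0, -0.0, 0.001, 0, 0, 0, 0, -0.0, 0.0011, 0, 0, 0, 0, -0.0001, 0.001, 0, 0, 0, 0, -0.0, 0.0011, 0, 0, 0, 0, -0.0001, 0.001, 0, 0, 0, 0, -0.0001, 0.0011, 0, 0, 0, 0, -0.0001, 0.001, 0, 0, 0, 0]
end 165.3 pos 0.507 0.1074
[-0.0001, 0.001, 0, 0, 0, 0, -0.0002, 0.0011, 0, 0, 0, 0, -0.0002, 0.001, 0, 0, 0, 0, -0.0001, 0.001, 0, 0, 0, 0, -0.0002, 0.0011, 0, 0, 0, 0, -0.0003, 0.001, 0, 0, 0, 0, -0.0002, 0.001, 0, 0, 0, 0, -0.0003, 0.001, 0, 0, 0, 0]
end 157.3 pos 0.5096 0.1154
[-0.0002, 0.001, 0, 0, 0, 0, -0.0003, 0.001, 0, 0, 0, 0, -0.0003, 0.001, 0, 0, 0, 0, -0.0004, 0.001, 0, 0, 0, 0, -0.0003, 0.001, 0, 0, 0, 0, -0.0004, 0.001, 0, 0, 0, 0, -0.0004, 0.001, 0, 0, 0, 0, -0.0003, 0.001, 0, 0, 0, 0]
```

>>> {"method": "arm_command", "body": {"deltas": [0.0004,0.0009,0,0,0,0,0.0004,0.0009,0,0,0,0,0.0004,0.0009,0,0,0,0,0.0004,0.001,0,0,0,0,0,0,0,0,0,0,0,0,0,0,0,0,0,0,0,0,0,0,0,0,0,0,0,0]}}

```text
clock: 22.85
eef_pos: [0.5105, 0.0687, 0.1942]
tcp_rot: [-179.8, 0.1, -180.0]
ft_force: [-2.4, -4.3, 1.2]
opening: 0.0214
```

>>> {"method": "arm_command", "body": {"deltas": [0.0004,0.001,0,0,0,0,0.0003,0.001,0,0,0,0,0.0004,0.001,0,0,0,0,0.0003,0.001,0,0,0,0,0,0,0,0,0,0,0,0,0,0,0,0,0,0,0,0,0,0,0,0,0,0,0,0]}}

```text
clock: 23.65
eef_pos: [0.5089, 0.0728, 0.1942]
tcp_rot: [-179.8, 0.1, -180.0]
ft_force: [-2.4, -4.7, 2.6]
opening: 0.0214
```

>>> {"method": "arm_command", "body": {"deltas": [0.0003,0.001,0,0,0,0,0.0003,0.001,0,0,0,0,0.0002,0.001,0,0,0,0,0.0003,0.001,0,0,0,0,0,0,0,0,0,0,0,0,0,0,0,0,0,0,0,0,0,0,0,0,0,0,0,0]}}

```text
clock: 24.45
eef_pos: [0.5077, 0.0768, 0.1942]
tcp_rot: [-179.8, 0.0, -180.0]
ft_force: [-2.2, -4.7, 2.7]
opening: 0.0219
```

>>> {"method": "arm_command", "body": {"deltas": [0.0002,0.001,0,0,0,0,0.0002,0.001,0,0,0,0,0.0002,0.0011,0,0,0,0,0.0002,0.001,0,0,0,0,0,0,0,0,0,0,0,0,0,0,0,0,0,0,0,0,0,0,0,0,0,0,0,0]}}

```text
clock: 25.25
eef_pos: [0.5067, 0.081, 0.1941]
tcp_rot: [-179.8, 0.0, -180.0]
ft_force: [-4.3, -4.2, 1.7]
opening: 0.0213
```

>>> {"method": "arm_command", "body": {"deltas": [0.0002,0.001,0,0,0,0,0.0001,0.0011,0,0,0,0,0.0001,0.001,0,0,0,0,0.0001,0.0011,0,0,0,0,0,0,0,0,0,0,0,0,0,0,0,0,0,0,0,0,0,0,0,0,0,0,0,0]}}

```text
clock: 26.05
eef_pos: [0.5061, 0.0853, 0.1941]
tcp_rot: [-179.8, 0.0, -180.0]
ft_force: [-3.8, -4.0, 2.8]
opening: 0.0213
```

>>> {"method": "arm_command", "body": {"deltas": [0.0002,0.001,0,0,0,0,0.0002,0.001,0,0,0,0,0.0002,0.0011,0,0,0,0,0.0002,0.001,0,0,0,0,0,0,0,0,0,0,0,0,0,0,0,0,0,0,0,0,0,0,0,0,0,0,0,0]}}

```text
clock: 26.85
eef_pos: [0.5055, 0.0907, 0.1942]
tcp_rot: [-180.0, 0.1, -180.0]
ft_force: [-0.7, -5.0, -0.3]
opening: 0.0215
```

>>> {"method": "arm_command", "body": {"deltas": [0,0.0011,0,0,0,0,0,0.001,0,0,0,0,0,0.0011,0,0,0,0,0,0.001,0,0,0,0,0,0,0,0,0,0,0,0,0,0,0,0,0,0,0,0,0,0,0,0,0,0,0,0]}}

```text
clock: 27.65
eef_pos: [0.5055, 0.0946, 0.1942]
tcp_rot: [-179.9, 0.1, -179.9]
ft_force: [1.1, -6.9, 0.1]
opening: 0.0212
```

>>> {"method": "arm_command", "body": {"deltas": [-0.0001,0.001,0,0,0,0,-0.0001,0.001,0,0,0,0,0,0,0,0,0,0,0,0,0,0,0,0,0,0,0,0,0,0,0,0,0,0,0,0,0,0,0,0,0,0,0,0,0,0,0,0]}}

```text
clock: 28.45
eef_pos: [0.5055, 0.0957, 0.1941]
tcp_rot: [-179.8, 0.0, -179.9]
ft_force: [1.0, -9.9, 0.1]
opening: 0.0212
```

>>> {"method": "arm_command", "body": {"deltas": [-0.0001,0.001,0,0,0,0,-0.0001,0.001,0,0,0,0,0,0,0,0,0,0,0,0,0,0,0,0,0,0,0,0,0,0,0,0,0,0,0,0,0,0,0,0,0,0,0,0,0,0,0,0]}}

```text
clock: 29.25
eef_pos: [0.5056, 0.0967, 0.1941]
tcp_rot: [-179.7, 0.0, -179.9]
ft_force: [-0.3, -12.5, 0.1]
opening: 0.0216
```

>>> {"method": "arm_command", "body": {"deltas": [-0.0001,0.001,0,0,0,0,-0.0001,0.0005,0,0,0,0,0,0,0,0,0,0,0,0,0,0,0,0,0,0,0,0,0,0,0,0,0,0,0,0,0,0,0,0,0,0,0,0,0,0,0,0]}}

```text
clock: 30.05
eef_pos: [0.5056, 0.0975, 0.194]
tcp_rot: [-179.6, -0.0, -179.9]
ft_force: [0.6, -15.7, 1.1]
opening: 0.021
```

>>> {"method": "arm_command", "body": {"deltas": [0.0001,-0.002,0,0,0,0,0.0001,-0.002,0,0,0,0,0.0001,-0.002,0,0,0,0,0,-0.001,0,0,0,0,0,0,0,0,0,0,0,0,0,0,0,0,0,0,0,0,0,0,0,0,0,0,0,0]}}

```text
clock: 30.85
eef_pos: [0.5055, 0.0938, 0.1941]
tcp_rot: [-180.0, 0.0, -180.0]
ft_force: [0.5, -4.8, -0.8]
opening: 0.0213
```

>>> {"method": "arm_command", "body": {"deltas": [0,0,0,0,0,0,0,0,0,0,0,0,0,0,0,0,0,0,0,0,0,0,0,0,0,0,-0.02,0,0,0,0,0,-0.04,0,0,0,0,0,-0.045,0,0,0,0,0,-0.045,0,0,0], "claw": 0.3}}

```text
clock: 31.65
eef_pos: [0.5048, 0.094, 0.3453]
tcp_rot: [180.0, -0.1, -180.0]
ft_force: [1.0, -0.1, 0.3]
opening: 0.0555
```

>>> {"method": "arm_command", "body": {"deltas": [0.01,-0.04,-0.01,0,0,0,0.01,-0.04,0,0,0,0,0.01,-0.02,0,0,0,0,0,0,0,0,0,0,0,0,0,0,0,0,0,0,0,0,0,0,0,0,0,0,0,0,0,0,0,0,0,0]}}

```text
clock: 32.45
eef_pos: [0.4756, -0.0054, 0.3539]
tcp_rot: [180.0, -0.0, -179.9]
ft_force: [0.5, -0.2, 0.3]
opening: 0.0553
```

```bash
python3 snap.py wrist w5;python3 snap.py side s5
python3 - <<'E'
from h import *
s=load('pics/s5.npz')
a=s['p'][160:275,285:400,::-1];cv2.imwrite('pics/s5z.png',cv2.resize(a,None,fx=5,fy=5,interpolation=cv2.INTER_CUBIC))
E
```

```text
32.45 [ 0.4756 -0.0054  0.3539] [ 1.7998e+02 -2.0000e-02 -1.7989e+02] [ 0.49 -0.16  0.31] 0.055277245266979226 [ -3.7  -9.9 106.1   0.   83.8 -93.8]
32.5 [ 0.4755 -0.0055  0.3539] [ 1.7999e+02 -2.0000e-02 -1.7990e+02] [-0.38 -0.53  0.2 ] 0.055491463815525915 [ -3.7  -9.9 106.1   0.   83.8 -93.8]
```

View pics/w5.png

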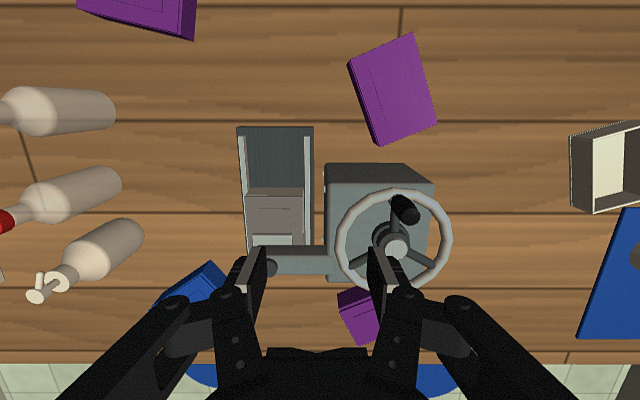

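View pics/s5z.png

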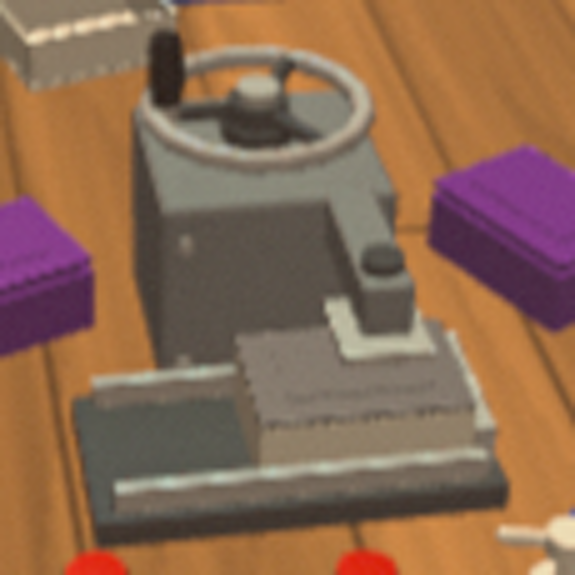

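Run:
```python
from h import *
c=load('pics/w5.npz')
for p in[(246,188),(303,188),(246,191),(303,191)]:print(ray(c,p,.069)[0])
d=cloud(c);print('lid z',np.median(d[200:228,254:290,2]))
from plant import r
r.hand_in()
```

```text
[ 0.51799413 -0.11288402  0.069     ]
[ 0.51791959 -0.02539927  0.069     ]
[ 0.52280822 -0.1132601   0.069     ]
[ 0.52273379 -0.02546729  0.069     ]
lid z 0.07090232585487878
the job is handed in; nothing more can be done
```

I slid the meal box home against the back stop, then turned the handwheel clockwise one full stroke to the shaft stop. I let go of the handle, moved the arm clear and handed the job in at about 32.5 s.

- **Box push:** the fingers stopped advancing while the push force climbed to about 9 N, so the box was against the stop.
- **Wheel:** drag was about 5 N, rising to about 13 N near mid-turn as the lid went on. About 0.5 rad past one revolution the force climbed steadily at close to the hub spring's rate. I took it to 15.7 N, eased off and released.
- **Grip on the handle:** at the first grip the fingertips pressed on the wheel at about 8 N. I opened, raised 7 mm and gripped again.
- **Last pictures:** the lid is down on the walls (measured top about 71 mm above the table, against about 69 expected), the ram is up and the box is at the back stop. The two water bottles, the pump bottle and the empty box stand where they were.
- **Check that disagreed:** the box's near edge measured at x 0.518–0.523 m in the last wrist picture, where about 0.529 m is expected at home. My edge pixels were rough, a few mm at best. The side picture and the contact force both say home, so I trusted those, but I did not resolve the difference before handing in.

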